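# Stagger-stack the drying trays

## Task

Stack the two trays from the draining rack on the tray with the steel pull so that air gets in at alternating ends: shift the lower one about 25 mm lengthwise away from the pull, and the upper one about 25 mm back the other way, so that it stands over the bottom tray again. Each tray must lie level, in line, with the foot under it dropped inside the rim below; keep the trays right way up, do not shove the bottom tray away from its place and leave the other things alone. Either tray may go first.

Things in the scene. Friction and masses are not known exactly. Their poses are not given: they have to be found in the camera images.
- tray_a: wooden open tray 150 (x) x 62 (y) x 36 mm, walls 4; under it a centred foot 82 x 46 x 8. Origin: centre of the box's underside (foot reaches 8 lower, rim 36 higher); z out of the open top. Same when turned half round. Grip across the width at mid-length, square to its floor; about 0.22 kg. Starts loose on the rack, tipped 30 deg about its length, open top to rack's front, lower place.
- tray_b: wooden open tray 150 (x) x 62 (y) x 36 mm, walls 4; under it a centred foot 82 x 46 x 8. Origin: centre of the box's underside (foot reaches 8 lower, rim 36 higher); z out of the open top. Same when turned half round. Grip across the width at mid-length, square to its floor; about 0.22 kg. Starts loose on the rack, tipped 30 deg about its length, open top to rack's front, upper place.
- base_tray: bottom tray: same box (inside 142 x 54 mm) on 8 mm rubber feet, rim 44 mm up; loose, 0.8 kg, on the worktop, any yaw. Origin: centre, at worktop height; x lengthwise to the end with the steel wire pull (sticks out 24 mm, 42 wide, 26 up), z up. A tray seated on it has its origin 44 mm above this one, the next 80 mm. A foot has 4 mm play each way across and 30 mm lengthwise inside a rim.
- rack: fixed draining rack of 8 mm steel wire, 118 (y) x 216 (x) x 154 mm high. Two rails 110 mm apart rise at 30 deg from the front (-x; it faces to the right) to the back. Origin: on the worktop, 100 mm behind the front. The trays lie along y, 125 mm apart on the slope, each leaning on two pins (8 mm, 110 apart, reaching 18 mm up its lower long wall); between the pins is room for a finger.
- honey_jar: bystander: glass jar with red lid, 58 x 62 x 86 mm; origin at the centre of its underside, z up
- mug_small: bystander: small dark mug, 65 x 91 x 70 mm; origin at the centre of its underside, z up
- tin_fish: bystander: flat tin, 86 mm across, 40 mm high; origin at the centre of its underside, z up

How it is judged:
On the way:
1. one tray seated on the bottom tray, shifted away from the pull (((z of tray_a in the frame of base_tray between 0.041 and 0.047 m and angle between tray_a's own z axis and vertical below 0.06 rad and angle between the x axis of tray_a and the x axis of base_tray, either way round below 0.3 rad and x of tray_a in the frame of base_tray between -0.038 and -0.014 m and y of tray_a in the frame of base_tray between -0.01 and 0.01 m) or (z of tray_b in the frame of base_tray between 0.041 and 0.047 m and angle between tray_b's own z axis and vertical below 0.06 rad and angle between the x axis of tray_b and the x axis of base_tray, either way round below 0.3 rad and x of tray_b in the frame of base_tray between -0.038 and -0.014 m and y of tray_b in the frame of base_tray between -0.01 and 0.01 m))), for 0.2 s.
At the end, for the whole second after the job is handed in: Lower tray seated on the bottom tray (height 3 mm), 14-38 mm off its centre away from the pull; upper tray seated on that (3 mm), 14 mm or more back towards the pull, -16 to +24 mm from the bottom tray's centre. Level 0.06 rad, in line 0.3 rad, sideways 10 and 18 mm, at rest (((z of tray_a in the frame of base_tray between 0.041 and 0.047 m and angle between each of tray_a, tray_b, base_tray's own z axis and vertical below 0.06 rad and angle between the x axis of each of tray_a, tray_b and the x axis of base_tray, either way round below 0.3 rad and x of tray_a in the frame of base_tray between -0.038 and -0.014 m and y of tray_a in the frame of base_tray between -0.01 and 0.01 m and z of tray_b in the frame of base_tray between 0.077 and 0.083 m and x of tray_b in the frame of base_tray between -0.016 and 0.024 m and y of tray_b in the frame of base_tray between -0.018 and 0.018 m and (x of tray_b in the frame of tray_a above 0.014 m or x of tray_b in the frame of tray_a below -0.014 m) and linear speed of each of tray_a, tray_b below 0.02 m/s) or (z of tray_b in the frame of base_tray between 0.041 and 0.047 m and angle between each of tray_b, tray_a, base_tray's own z axis and vertical below 0.06 rad and angle between the x axis of each of tray_b, tray_a and the x axis of base_tray, either way round below 0.3 rad and x of tray_b in the frame of base_tray between -0.038 and -0.014 m and y of tray_b in the frame of base_tray between -0.01 and 0.01 m and z of tray_a in the frame of base_tray between 0.077 and 0.083 m and x of tray_a in the frame of base_tray between -0.016 and 0.024 m and y of tray_a in the frame of base_tray between -0.018 and 0.018 m and (x of tray_a in the frame of tray_b above 0.014 m or x of tray_a in the frame of tray_b below -0.014 m) and linear speed of each of tray_a, tray_b below 0.02 m/s))); the robot touches nothing.
It fails at once if the bottom tray is shoved more than 30 mm (distance of base_tray from where it was at the start of the episode above 0.03 m).
It fails at once if a tray is turned on its side or over (angle between any of tray_a, tray_b, base_tray's own z axis and vertical above 1 rad).
It fails at once if a bystander is moved more than 20 mm (distance of any of honey_jar, mug_small, tin_fish from where it was at the start of the episode above 0.02 m).
It also fails if it takes over 54 s, if anything falls off the work surface, if the arm or the gripper's body presses on something with over 40 N, if the wrist force passes 120 N, or if a joint passes its speed limit or range.

## Robot

A 6-joint arm with a two-finger parallel gripper is mounted at the origin on a cart in front of the work surface, level with it; the furniture and walls round the work are solid. World frame = base frame: x ahead of the robot, y to its left, z up, the work surface at z = 0. Lengths are in m, angles in rad, forces in N, time in s.
With the tool pointing down it reaches from about 0.35 to 0.975 m from the base axis. Payload 4.9 kg.
Tool frame: the origin (TCP) lies at the very end of the fingers, on their centre line; the grasp point (between the pads) lies 19 mm behind it; z points along the fingers, y is the line along which they close (so a half turn about z gives the same grasp; the last joint's range is limited). The gripper opens to 85 mm and grips with 20 to 120 N. Pads are 22 mm wide; open, the fingers measure 114 mm over their backs; the gripper's body (76 mm by 85 mm) begins 54 mm behind the grasp point. The pads swing forward as they close: fully open they stand 13 mm farther back than shut.
Start: joints at [-1.304, 0.053, 1.613, -0, 1.476, -0.119], TCP at [0.235, -0.579, 0.231] pointing down, gripper open.
Joint ranges: [-3.01, 3.01], [-1.01, 2.22], [0.06, 2.58], [-1.02, 4.17], [0.09, 2.62], [-3.14, 3.14]. Speed limits (rad/s): [2.57, 2.57, 3.14, 3.14, 3.14, 3.14].

## Interface

Orientations are given as a unit quaternion [w, x, y, z].
In Python, from plant import manip gives the robot as it stands.
- The arm moves only by the tool move_arm, never from a script. Its argument "plan" is a list that holds one entry, the list of rows, each a list of 7 numbers: the shift along the tool's x, y, z as a fraction of full scale, then the turn, a rotation vector about the tool's x, y, z as a fraction of full scale, then the closure, from 0 (fully open) to 1 (shut). In form: [[[dx, dy, dz, wx, wy, wz, fingers], ...]]. A call has exactly 10 rows; each row shifts and turns the commanded pose from where the row before left it, along the tool's axes as they then stand; what a row does not reach is not made up. Full scale, the value 1, is 0.12 m for a shift and 0.15 rad for a turn. A row lasts 1/8 s, in which the tool goes at most 62.5 mm and 10.7 degrees, less where a joint would pass 70% of its speed; a pose out of reach is approached as far as the arm can. A call with a number of a shift or a turn outside -1 to 1 is refused whole. A call with a gripper value outside its range is refused whole. The fingers move at their own pace and stop on an object; the grip force is fixed at half the most. Time passes only in rows, so rows that do not move let the fingers close, or fill a call up. It gives the time, the measured TCP pose, the force, the opening and the grip force at its end, in the units of the state.
- manip.state(): the state, without advancing time (a new reading comes with each control period).
- manip.grab_frame(name): name is "scene" or "top" or "wrist"; returns a dict with "pixels" (384x512x3 uint8, blue, green, red), "depth" (384x512 float32, m along the optical axis (not along the pixel's ray), 0 where there is no reading), "vfov" (degrees; the focal length in pixels is half the picture's height over the tangent of half this angle, whatever the lens; pixels are square), "cx", "cy" (the principal point, pixels), "dist_coeffs" ([k1, k2, p1, p2, k3] as OpenCV has them; the pictures are not rectified), "view" (4x4, takes a point from world to camera coordinates). Camera axes: x right, y down, z forward; pixel columns grow to the right and rows downward; lengths in m; the calibration is good to about 2 mm. A picture is of the moment at which its call begins.
- manip.job_done(): hands the job in; it is judged then, once.
The state is a dict: "time": time; "joint_pos": joint angles; "joint_vel": joint speeds; "joint_efforts": joint torques, N m; "tool_pos": TCP position; "tool_rot": TCP orientation; "contact_force": force on the tool from outside, world axes, zero at the start; "ft_torque": the same for the moment, N m; "gripper_width": opening from 0.0 (shut) to 1.0 (fully open); "grasp_force": force on a finger pad.
Only numpy, scipy, OpenCV 4.12 (cv2) and the standard library are available. Lean on these libraries where they do the work, as an engineer would, in place of code of your own. Each camera call takes 0.05 s, during which the arm holds its last target. There are 200 camera calls.

## Working session

There is one attempt and no reset: what is moved stays moved. The work goes in short steps, Python scripts to look and compute and a tool call to move; the robot and the scene stay as the last step left them, time stands still between calls to the robot, and variables do not carry over. Pictures are saved under pics/ and viewed, at most 10 in all, crops included, and the job is handed in when it is done.

Besides the shell and the picture viewer there is one more tool, called after ">>>" as name(argument=value, ...), one argument or row to a line, values as JSON. move_arm: Moves the arm, as the interface text tells. Its arguments: {"type":"object","properties":{"plan":{"type":"array"}},"required":["plan"]}

```bash
ls; mkdir -p pics
cat > h.py <<'E'
import numpy as np, cv2
from plant import manip
from scipy.spatial.transform import Rotation as R
def K(f):
    h,w=f["pixels"].shape[:2]; F=h/2/np.tan(np.radians(f["vfov"])/2)
    return np.array([[F,0,f["cx"]],[0,F,f["cy"]],[0,0,1]])
def cloud(f):
    d=f["depth"]; h,w=d.shape; u,v=np.meshgrid(np.arange(w),np.arange(h))
    p=cv2.undistortPoints(np.stack([u,v],-1).reshape(-1,1,2).astype(np.float64),K(f),np.array(f["dist_coeffs"],float)).reshape(h,w,2)
    c=np.dstack([p[...,0]*d,p[...,1]*d,d]); V=np.array(f["view"]); 
    return (c-V[:3,3])@V[:3,:3]
def grab(n,save=None):
    f=manip.grab_frame(n)
    if save: cv2.imwrite("pics/"+save,f["pixels"])
    np.savez("last_%s.npz"%n,**f)
    return f
E
python3 - <<'E'
from h import *
a=grab("scene","s0.png");b=grab("top","t0.png")
cv2.imwrite("pics/both0.png",cv2.resize(np.vstack([a["pixels"],b["pixels"]]),(400*1,600)))
for f in(a,b): print(f["vfov"],f["dist_coeffs"],np.array(f["view"]).round(3).tolist(),(f["depth"]>0).mean())
s=manip.state();print(s)
E
```

```text
pics
46.74745570215356 [0.05220531 0.         0.         0.         0.        ] [[0.834, -0.552, -0.021, -0.466], [-0.249, -0.342, -0.906, 0.208], [0.493, 0.761, -0.422, 1.53], [0.0, 0.0, 0.0, 1.0]] 0.9958241780598959
47.05764221501548 [-0.04309279  0.          0.          0.          0.        ] [[-0.023, -1.0, -0.014, -0.03], [-0.994, 0.024, -0.109, 0.569], [0.109, 0.011, -0.994, 1.388], [0.0, 0.0, 0.0, 1.0]] 0.9961395263671875
{'time': 0.1, 'joint_pos': array([-1.30398792e+00,  5.33069639e-02,  1.61414190e+00,  3.38306273e-06,
        1.47598254e+00, -1.19032472e-01]), 'joint_vel': array([-0.00078084, -0.00098105, -0.00336374, -0.00089784,  0.00020273,
       -0.00064501]), 'joint_efforts': array([ 1.08624827e-03, -3.94905567e+01, -3.71362638e+01, -4.66359393e-05,
        3.89548339e-03, -1.53214290e-05]), 'tool_pos': array([ 0.23504729, -0.5785221 ,  0.23018479]), 'tool_rot': array([-9.16991506e-04,  9.81448114e-01,  1.91725729e-01, -6.61898149e-05]), 'contact_force': array([ 0.1779301 , -0.38533475, -0.47016873]), 'ft_torque': array([-0.01815112,  0.03295546,  0.0289535 ]), 'grasp_force': 0.0, 'gripper_width': 1.0010593400097383}
```

View pics/s0.png

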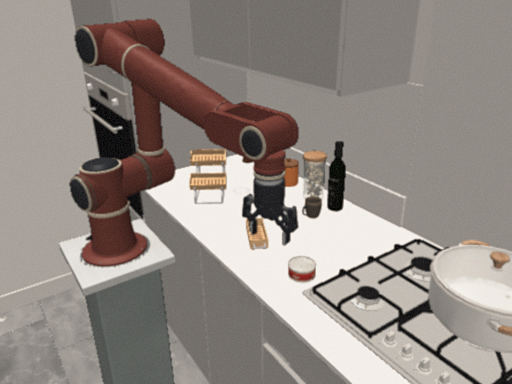

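View pics/t0.png

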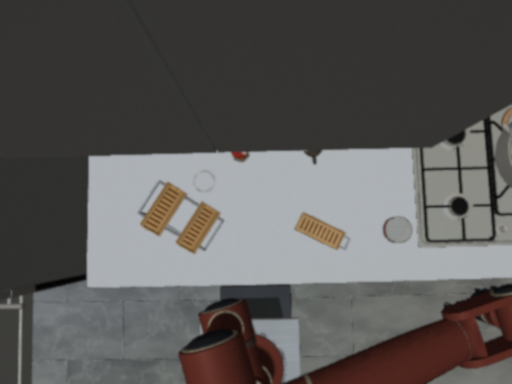

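The scene view shows the rack with two trays at about (208,170) and the base tray under the gripper at (257,233). In the top view, the lower tray is at (199,227), the upper tray at (163,208), and the base tray at (320,230) with its pull at (346,241). The tin is at (398,230), and the mug and jar are at the back edge.

```bash
cat >> h.py <<'E'
def blobs(f,minA=100):
    hsv=cv2.cvtColor(f["pixels"],cv2.COLOR_BGR2HSV)
    m=cv2.inRange(hsv,(8,90,70),(25,255,255)); m=cv2.morphologyEx(m,cv2.MORPH_CLOSE,np.ones((5,5)))
    n,l,st,c=cv2.connectedComponentsWithStats(m)
    return [(l==i,c[i]) for i in range(1,n) if st[i,4]>minA]
E
python3 - <<'E'
from h import *
f=dict(np.load("last_top.npz"));P=cloud(f)
for m,c in blobs(f):
    p=P[m&(f["depth"]>0)]
    if p[:,0].mean()<.2: continue
    z=p[:,2]; print(c.round(1),len(p),"mean",p.mean(0).round(4),"zpct",np.percentile(z,[2,25,50,75,95,99]).round(4))
    q=p.copy() if z.max()-z.min()>.06 else p[z>np.percentile(z,95)-.006]
    # plane fit
    u,s,v=np.linalg.svd(p-p.mean(0));print(" n",v[2].round(3),"ax",v[0].round(3))
    r=cv2.minAreaRect(q[:,:2].astype(np.float32)*1000);print(" rect(mm)",r)
    print(" 2ndrect box",cv2.boxPoints(r).round(0).tolist())
g=P[...,2]
w=(P[...,0]>.3)&(P[...,0]<.9)&(abs(P[...,1])<.6)
print("table z",np.median(g[w&(abs(g)<.02)]))
E
```

```text
[162.9 208.7] 1073 mean [0.5    0.2439 0.1366] zpct [0.1167 0.1255 0.1327 0.1402 0.1725 0.1768]
 n [-0.374 -0.573  0.73 ] ax [-0.84   0.543 -0.004]
 rect(mm) ((500.2271423339844, 240.4613037109375), (66.48101043701172, 144.33836364746094), 56.72744369506836)
 2ndrect box [[422.0, 252.0], [542.0, 173.0], [579.0, 229.0], [458.0, 308.0]]
[197.5 227.4] 980 mean [0.4439 0.1504 0.0744] zpct [0.0536 0.0627 0.0697 0.0789 0.1097 0.1141]
 n [ 0.381  0.582 -0.718] ax [-0.833  0.552  0.006]
 rect(mm) ((444.3418884277344, 147.9700469970703), (65.22244262695312, 143.88116455078125), 56.41087341308594)
 2ndrect box [[366.0, 161.0], [486.0, 81.0], [522.0, 135.0], [402.0, 215.0]]
[319.7 230.5] 808 mean [ 0.4261 -0.2339  0.0141] zpct [0.0048 0.0098 0.0119 0.0143 0.041  0.0456]
 n [-0.113  0.08  -0.99 ] ax [-0.45  -0.893 -0.021]
 rect(mm) ((425.7267150878906, -230.77822875976562), (144.53431701660156, 56.6967658996582), 62.84598159790039)
 2ndrect box [[368.0, -282.0], [418.0, -308.0], [484.0, -179.0], [433.0, -154.0]]
table z -0.0003881564189694799
```

```bash
cat >> h.py <<'E'
def Rz(zdir,ydir):
    z=np.array(zdir,float);z/=np.linalg.norm(z);y=np.array(ydir,float);y-=z*(y@z);y/=np.linalg.norm(y)
    return R.from_matrix(np.column_stack([np.cross(y,z),y,z]))
def down(yaw): return Rz([0,0,-1],[np.cos(yaw),np.sin(yaw),0])
def cur():
    s=manip.state(); return np.array(s["tool_pos"]),R.from_quat(np.roll(s["tool_rot"],-1))
def plan(segs,dec=2):
    "segs: (pos,rot,n,grip); prints rounded rows and end pose"
    p,r=cur(); rows=[]
    for P,Q,n,g in segs:
        for k in range(n,0,-1):
            d=r.inv().apply((np.array(P)-p)/k)/.12
            w=(r.inv()*Q).as_rotvec()/k/.15
            row=[round(float(x),dec)+0. for x in np.r_[d,w]]
            p=p+r.apply(np.array(row[:3])*.12); r=r*R.from_rotvec(np.array(row[3:])*.15)
            rows.append(row+[g])
            if np.linalg.norm(row[:3])>.51 or max(map(abs,row[3:]))>1: print("TOO FAST",np.linalg.norm(row[:3]))
    for i in range(0,len(rows),10): print(rows[i:i+10])
    print("end",p.round(4),r.as_matrix().round(3).tolist())
E
python3 - <<'E'
from h import *
plan([([.42,-.23,.30],down(np.radians(-26.6)),10,0)])
E
```

```text
[[0.25, -0.21, -0.06, 0.0, 0.0, -0.48, 0], [0.27, -0.19, -0.06, 0.0, 0.0, -0.48, 0], [0.28, -0.17, -0.06, 0.0, 0.0, -0.48, 0], [0.29, -0.15, -0.06, 0.0, 0.0, -0.48, 0], [0.3, -0.13, -0.06, 0.0, 0.0, -0.48, 0], [0.31, -0.11, -0.06, 0.0, 0.0, -0.48, 0], [0.32, -0.09, -0.05, 0.0, 0.0, -0.48, 0], [0.32, -0.06, -0.06, 0.0, 0.0, -0.48, 0], [0.33, -0.04, -0.05, 0.0, 0.0, -0.48, 0], [0.33, -0.02, -0.06, -0.01, -0.01, -0.48, 0]]
end [ 0.4202 -0.2303  0.3003] [[0.448, 0.894, 0.0], [0.894, -0.448, -0.0], [-0.0, 0.0, -1.0]]
```

>>> move_arm(
  plan=[
    [[0.25,-0.21,-0.06,0,0,-0.48,0],[0.27,-0.19,-0.06,0,0,-0.48,0],[0.28,-0.17,-0.06,0,0,-0.48,0],[0.29,-0.15,-0.06,0,0,-0.48,0],[0.3,-0.13,-0.06,0,0,-0.48,0],[0.31,-0.11,-0.06,0,0,-0.48,0],[0.32,-0.09,-0.05,0,0,-0.48,0],[0.32,-0.06,-0.06,0,0,-0.48,0],[0.33,-0.04,-0.05,0,0,-0.48,0],[0.33,-0.02,-0.06,0,0,-0.48,0]],
  ],
)

```text
time: 1.35
tool_pos: [0.4205, -0.2293, 0.3005]
tool_rot: [-0.0, 0.85, 0.526, -0.0]
contact_force: [0.3, -0.0, 0.3]
gripper_width: 1.0
grasp_force: 0.0
```

Run:
```python
from h import *
f=grab("wrist","w0.png");P=cloud(f);d=f["depth"]
p,r=cur();V=np.array(f["view"]);C=-V[:3,:3].T@V[:3,3];print("cam in tool",r.inv().apply(C-p).round(4),(d>0).mean())
for m,c in blobs(f,400):
    q=P[m&(d>0)];z=q[:,2]
    print(c.round(),len(q),np.percentile(z,[5,50,95,99]).round(4))
    t=q[(z>.038)&(z<.05)]
    if len(t)>100:
        R_=cv2.minAreaRect(t[:,:2].astype(np.float32)*1000);print("rim rect",R_,len(t))
```

```text
cam in tool [ 0.0807  0.0007 -0.1413] 0.9960530598958334
[264. 147.] 4468 [0.0112 0.0128 0.0446 0.0454]
rim rect ((427.5018310546875, -233.47203063964844), (148.98843383789062, 60.56134033203125), 62.593467712402344) 826
```

View pics/w0.png

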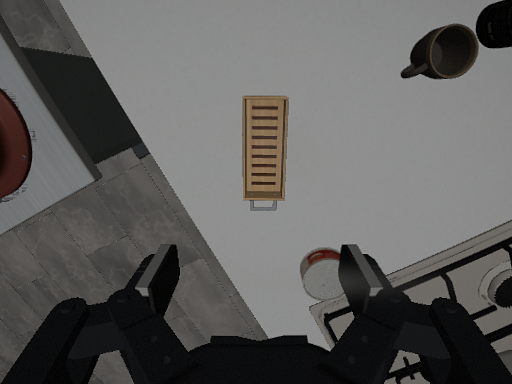

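The wrist view shows the base tray at (264,147) with its pull at the bottom (263,205). The mug is at (445,50) and the tin at (322,275). Next I look at the rack square to its slope.

Run:
```python
from h import *
d=np.array([.55,.835,0]);n=np.array([-.275,-.4175,.866]);w=np.array([.476,.723,.5])
plan([([.41,.09,.20],Rz(-n,w),18,0),([.41,.09,.20],Rz(-n,w),2,0)])
```

```text
[[0.13, -0.07, 0.05, -0.16, 0.14, -0.52, 0], [0.13, -0.06, 0.05, -0.16, 0.14, -0.52, 0], [0.14, -0.05, 0.05, -0.16, 0.14, -0.52, 0], [0.14, -0.04, 0.05, -0.16, 0.14, -0.52, 0], [0.14, -0.03, 0.05, -0.16, 0.14, -0.52, 0], [0.14, -0.02, 0.06, -0.16, 0.14, -0.52, 0], [0.14, -0.01, 0.06, -0.16, 0.14, -0.52, 0], [0.14, 0.0, 0.06, -0.16, 0.14, -0.52, 0], [0.14, 0.0, 0.06, -0.16, 0.14, -0.52, 0], [0.14, 0.01, 0.07, -0.15, 0.14, -0.52, 0]]
[[0.13, 0.02, 0.07, -0.16, 0.14, -0.52, 0], [0.13, 0.03, 0.07, -0.15, 0.14, -0.53, 0], [0.13, 0.04, 0.08, -0.16, 0.14, -0.52, 0], [0.12, 0.05, 0.08, -0.15, 0.14, -0.53, 0], [0.12, 0.06, 0.09, -0.16, 0.14, -0.52, 0], [0.11, 0.06, 0.09, -0.15, 0.14, -0.53, 0], [0.1, 0.07, 0.09, -0.16, 0.14, -0.52, 0], [0.09, 0.08, 0.1, -0.15, 0.15, -0.53, 0], [0.0, 0.0, 0.0, 0.0, 0.0, 0.0, 0], [0.0, 0.0, 0.0, 0.0, 0.0, 0.0, 0]]
end [0.4101 0.0901 0.2001] [[-0.836, 0.476, 0.274], [0.549, 0.724, 0.417], [0.0, 0.5, -0.866]]
```

>>> move_arm(
  plan=[
    [[0.13,-0.07,0.05,-0.16,0.14,-0.52,0],[0.13,-0.06,0.05,-0.16,0.14,-0.52,0],[0.14,-0.05,0.05,-0.16,0.14,-0.52,0],[0.14,-0.04,0.05,-0.16,0.14,-0.52,0],[0.14,-0.03,0.05,-0.16,0.14,-0.52,0],[0.14,-0.02,0.06,-0.16,0.14,-0.52,0],[0.14,-0.01,0.06,-0.16,0.14,-0.52,0],[0.14,0,0.06,-0.16,0.14,-0.52,0],[0.14,0,0.06,-0.16,0.14,-0.52,0],[0.14,0.01,0.07,-0.15,0.14,-0.52,0]],
  ],
)

```text
time: 2.65
tool_pos: [0.4148, -0.0548, 0.2433]
tool_rot: [0.045, 0.577, 0.802, 0.148]
contact_force: [-0.5, -0.4, 0.9]
gripper_width: 1.001
grasp_force: 0.0
```

>>> move_arm(
  plan=[
    [[0.13,0.02,0.07,-0.16,0.14,-0.52,0],[0.13,0.03,0.07,-0.15,0.14,-0.53,0],[0.13,0.04,0.08,-0.16,0.14,-0.52,0],[0.12,0.05,0.08,-0.15,0.14,-0.53,0],[0.12,0.06,0.09,-0.16,0.14,-0.52,0],[0.11,0.06,0.09,-0.15,0.14,-0.53,0],[0.1,0.07,0.09,-0.16,0.14,-0.52,0],[0.09,0.08,0.1,-0.15,0.15,-0.53,0],[0,0,0,0,0,0,0],[0,0,0,0,0,0,0]],
  ],
)

```text
time: 3.9
tool_pos: [0.4103, 0.0851, 0.1985]
tool_rot: [0.074, 0.281, 0.925, 0.246]
contact_force: [-0.5, -0.1, -0.3]
gripper_width: 0.998
grasp_force: 0.0
```

```bash
cat >> h.py <<'E'
def trays(f,n,w,a):
    "express cloud in slope axes (a along, w up slope, n normal); rim rect of each tray"
    P=cloud(f);d=f["depth"];B=np.array([a,w,n]);out=[]
    for m,c in blobs(f,400):
        q=P[m&(d>0)]@B.T; h=q[:,2]; top=np.percentile(h,99); t=q[(h>top-.007)]
        rc=cv2.minAreaRect(t[:,:2].astype(np.float32)*1000)
        ctr=np.array([rc[0][0]/1000,rc[0][1]/1000,np.median(t[:,2])-.036])
        print(c.round(),len(q),"pct n",np.percentile(h,[2,50,95,99]).round(4),"rect",np.round(rc[1],1),round(rc[2],1),"origin",(ctr@B).round(4))
        out.append(ctr@B)
    return out
E
python3 - <<'E'
from h import *
f=grab("wrist","w1.png");p,r=cur();print(p.round(4))
M=r.as_matrix();trays(f,-M[:,2],M[:,1],M[:,0]); print(M.round(3))
E
```

```text
[0.4104 0.085  0.1986]
[387. 163.] 6915 pct n [-0.1278 -0.126  -0.0942 -0.0934] rect [ 62. 149.] 89.5 origin [0.5062 0.2478 0.128 ]
[264. 167.] 9435 pct n [-0.1283 -0.1264 -0.0948 -0.094 ] rect [ 61.5 148.9] 89.6 origin [0.4504 0.1551 0.0657]
[325. 321.] 777 pct n [-0.2567 -0.215  -0.1787 -0.167 ] rect [17.6  3.3] 58.5 origin [0.7751 0.0981 0.057 ]
[259. 328.] 748 pct n [-0.1798 -0.1534 -0.1368 -0.1351] rect [36.2  6.4] 80.3 origin [0.6714 0.0363 0.0295]
[ 12. 354.] 463 pct n [-0.0473 -0.0319 -0.0131 -0.0104] rect [247.7   8.7] 47.1 origin [ 0.4161 -0.0402  0.0557]
[[-0.83   0.484  0.276]
 [ 0.557  0.721  0.412]
 [ 0.001  0.496 -0.868]]
```

View pics/w1.png

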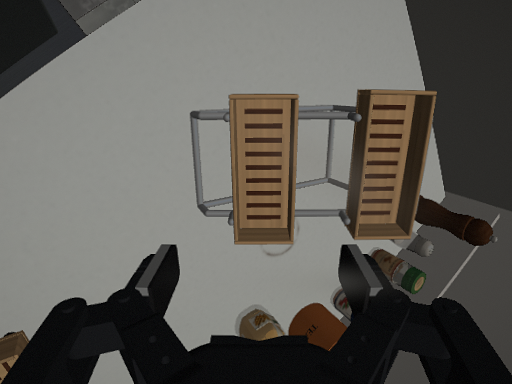

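The wrist view, square to the slope, shows tray a at (264,167) and tray b at (390,163), both fully visible with nothing in the way. I'll grasp a first.

Run:
```python
from h import *
n=np.array([-.275,-.4145,.867]);w=np.array([.48,.721,.498]);Q=Rz(-n,w)
o=np.array([.4504,.1551,.0657])
plan([(o+.07*n,Q,4,0),(o+.004*n,Q,6,0)])
```

```text
[[0.01, 0.01, 0.18, 0.0, 0.0, -0.01, 0], [0.01, 0.01, 0.18, 0.0, 0.0, 0.0, 0], [0.01, 0.01, 0.18, -0.01, 0.01, -0.01, 0], [0.02, 0.0, 0.17, 0.0, 0.0, 0.0, 0], [0.0, 0.0, 0.09, 0.0, 0.0, 0.0, 0], [0.0, 0.0, 0.09, 0.0, 0.0, 0.0, 0], [0.0, 0.0, 0.09, 0.0, 0.0, 0.0, 0], [0.0, 0.0, 0.09, 0.0, 0.0, 0.0, 0], [0.0, 0.0, 0.1, 0.0, 0.0, 0.0, 0], [0.0, 0.0, 0.09, 0.0, 0.0, 0.0, 0]]
end [0.4488 0.1534 0.0692] [[-0.832, 0.481, 0.276], [0.554, 0.722, 0.414], [0.0, 0.497, -0.867]]
```

>>> move_arm(
  plan=[
    [[0.01,0.01,0.18,0,0,-0.01,0],[0.01,0.01,0.18,0,0,0,0],[0.01,0.01,0.18,-0.01,0.01,-0.01,0],[0.02,0,0.17,0,0,0,0],[0,0,0.09,0,0,0,0],[0,0,0.09,0,0,0,0],[0,0,0.09,0,0,0,0],[0,0,0.09,0,0,0,0],[0,0,0.1,0,0,0,0],[0,0,0.09,0,0,0,0]],
  ],
)

```text
time: 5.2
tool_pos: [0.4487, 0.1544, 0.0682]
tool_rot: [0.074, 0.279, 0.925, 0.247]
contact_force: [0.1, -0.1, 0.3]
gripper_width: 1.002
grasp_force: 0.0
```

>>> move_arm(
  plan=[
    [[0,0,0,0,0,0,0.3],[0,0,0,0,0,0,0.6],[0,0,0,0,0,0,1],[0,0,0,0,0,0,1],[0,0,0,0,0,0,1],[0,0,0,0,0,0,1],[0,0,0,0,0,0,1],[0,0,-0.1,0,0,0,1],[0,0,-0.15,0,0,0,1],[0,0,-0.2,0,0,0,1]],
  ],
)

```text
time: 6.45
tool_pos: [0.4314, 0.131, 0.1134]
tool_rot: [0.072, 0.279, 0.926, 0.245]
contact_force: [0.5, 1.0, -3.0]
gripper_width: 0.719
grasp_force: 69.1
```

Run:
```python
from h import *
p,r=cur();n=-r.as_matrix()[:,2]
plan([(p+.07*n,r,2,1),([.439,-.2113,.13],down(np.radians(-27.4)),16,1),([.439,-.2113,.11],down(np.radians(-27.4)),2,1)])
```

```text
[[0.0, 0.0, -0.29, 0.0, 0.0, 0.0, 1], [0.0, 0.0, -0.29, 0.0, 0.0, 0.0, 1], [-0.1, -0.12, -0.04, 0.17, -0.16, 0.59, 1], [-0.11, -0.11, -0.04, 0.17, -0.16, 0.6, 1], [-0.12, -0.11, -0.03, 0.17, -0.16, 0.59, 1], [-0.13, -0.09, -0.03, 0.17, -0.16, 0.6, 1], [-0.14, -0.08, -0.02, 0.17, -0.16, 0.59, 1], [-0.15, -0.07, -0.02, 0.18, -0.16, 0.6, 1], [-0.16, -0.06, -0.01, 0.17, -0.16, 0.59, 1], [-0.16, -0.04, -0.01, 0.18, -0.16, 0.59, 1]]
[[-0.16, -0.03, 0.0, 0.18, -0.16, 0.6, 1], [-0.17, -0.01, 0.0, 0.17, -0.16, 0.6, 1], [-0.17, 0.0, 0.01, 0.18, -0.16, 0.59, 1], [-0.16, 0.02, 0.01, 0.17, -0.16, 0.59, 1], [-0.16, 0.03, 0.02, 0.18, -0.16, 0.6, 1], [-0.16, 0.05, 0.02, 0.17, -0.16, 0.59, 1], [-0.16, 0.06, 0.02, 0.18, -0.15, 0.6, 1], [-0.15, 0.07, 0.03, 0.17, -0.16, 0.59, 1], [0.0, 0.0, 0.08, 0.0, 0.0, 0.0, 1], [0.0, 0.0, 0.08, 0.0, 0.0, 0.0, 1]]
end [ 0.4387 -0.2117  0.1102] [[0.46, 0.888, 0.0], [0.888, -0.46, -0.001], [-0.001, 0.001, -1.0]]
```

>>> move_arm(
  plan=[
    [[0,0,-0.29,0,0,0,1],[0,0,-0.29,0,0,0,1],[-0.1,-0.12,-0.04,0.17,-0.16,0.59,1],[-0.11,-0.11,-0.04,0.17,-0.16,0.6,1],[-0.12,-0.11,-0.03,0.17,-0.16,0.59,1],[-0.13,-0.09,-0.03,0.17,-0.16,0.6,1],[-0.14,-0.08,-0.02,0.17,-0.16,0.59,1],[-0.15,-0.07,-0.02,0.18,-0.16,0.6,1],[-0.16,-0.06,-0.01,0.17,-0.16,0.59,1],[-0.16,-0.04,-0.01,0.18,-0.16,0.59,1]],
  ],
)

```text
time: 7.7
tool_pos: [0.4254, -0.0539, 0.1524]
tool_rot: [0.039, 0.613, 0.778, 0.133]
contact_force: [0.9, -0.5, -2.6]
gripper_width: 0.717
grasp_force: 69.2
```

>>> move_arm(
  plan=[
    [[-0.16,-0.03,0,0.18,-0.16,0.6,1],[-0.17,-0.01,0,0.17,-0.16,0.6,1],[-0.17,0,0.01,0.18,-0.16,0.59,1],[-0.16,0.02,0.01,0.17,-0.16,0.59,1],[-0.16,0.03,0.02,0.18,-0.16,0.6,1],[-0.16,0.05,0.02,0.17,-0.16,0.59,1],[-0.16,0.06,0.02,0.18,-0.15,0.6,1],[-0.15,0.07,0.03,0.17,-0.16,0.59,1],[0,0,0.08,0,0,0,1],[0,0,0.08,0,0,0,1]],
  ],
)

```text
time: 8.95
tool_pos: [0.4395, -0.2103, 0.1099]
tool_rot: [-0.0, 0.854, 0.52, 0.002]
contact_force: [-0.4, -0.5, -3.3]
gripper_width: 0.714
grasp_force: 69.2
```

```bash
cat > look.py <<'E'
from h import *
import sys
f=grab("wrist",sys.argv[1]);p,r=cur();M=r.as_matrix();print(p.round(4),M.round(3).tolist())
P=cloud(f);d=f["depth"]
for m,c in blobs(f,600):
    q=(P[m&(d>0)]-p)@M   # tool frame
    h=-q[:,2]; top=np.percentile(h,98); t=q[(h>top-.006)]
    rc=cv2.minAreaRect(t[:,:2].astype(np.float32)*1000); print(c.round(),len(q),"rim z world",(p[2]+top).round(4),"rect tool mm",np.round(rc[0],1),np.round(rc[1],1),round(rc[2],1),"x/y range",(np.percentile(t[:,:2],[.5,99.5],axis=0)*1000).round(1).tolist(), "h-pct",np.percentile(h,[2,10,50]).round(3))
E
python3 look.py w2.png
```

```text
[ 0.4387 -0.2096  0.1085] [[0.46, 0.888, 0.002], [0.888, -0.46, 0.004], [0.005, -0.0, -1.0]]
[260. 216.] 22005 rim z world 0.1424 rect tool mm [15.6  1.2] [114.7  63.5] 0.7 x/y range [[-39.9, -29.5], [72.5, 31.7]] h-pct [0.    0.001 0.002]
```

View pics/w2.png

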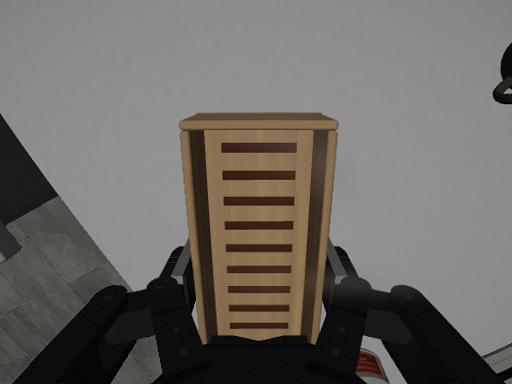

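The tray sits square in the gripper, spanning x 182–337 at its far end (row 120). It is level and lines up with the base to about 1 mm, so I lower it straight down.

>>> move_arm(
  plan=[
    [[0,0,0.07,0,0,0,1],[0,0,0.08,0,0,0,1],[0,0,0.08,0,0,0,1],[0,0,0.08,0,0,0,1],[0,0,0.07,0,0,0,1],[0,0,0.05,0,0,0,1],[0,0,0.04,0,0,0,1],[0,0,0.03,0,0,0,1],[0,0,0.01,0,0,0,1],[0,0,0,0,0,0,1]],
  ],
)

```text
time: 10.25
tool_pos: [0.4412, -0.211, 0.0508]
tool_rot: [0.001, 0.855, 0.519, 0.003]
contact_force: [0.7, 0.1, -2.1]
gripper_width: 0.714
grasp_force: 69.1
```

```bash
python3 - <<'E'
from h import *
for i in range(4):
    s=manip.state();print(s["tool_pos"].round(4),s["contact_force"].round(2));manip.grab_frame("top")
E
python3 look.py w3.png
```

```text
[ 0.4412 -0.211   0.0508] [ 0.68  0.13 -2.05]
[ 0.4413 -0.2111  0.0509] [-0.46  0.6  -2.77]
[ 0.4412 -0.2111  0.0509] [-0.34  0.19 -1.84]
[ 0.4412 -0.2111  0.0509] [-0.07  0.12 -2.7 ]
[ 0.4412 -0.2111  0.0509] [[0.461, 0.888, 0.006], [0.888, -0.461, 0.001], [0.004, 0.005, -1.0]]
[259. 216.] 21913 rim z world 0.0834 rect tool mm [15.5  0.5] [115.1  63.2] 0.2 x/y range [[-39.7, -30.3], [72.7, 30.8]] h-pct [-0.001 -0.001  0.   ]
```

>>> move_arm(
  plan=[
    [[0,-0.02,0.01,0,0,0,1],[0,0,0.01,0,0,0,1],[0,0,0.01,0,0,0,1],[0,0,0,0,0,0,1],[0,0,0,0,0,0,0.5],[0,0,0,0,0,0,0.1],[0,0,0,0,0,0,0],[0,0,0,0,0,0,0],[0,0,0,0,0,0,0],[0,0,0,0,0,0,0]],
  ],
)

```text
time: 11.75
tool_pos: [0.4389, -0.2098, 0.047]
tool_rot: [0.001, 0.855, 0.519, 0.003]
contact_force: [-1.1, 0.1, -0.7]
gripper_width: 1.0
grasp_force: 0.0
```

```bash
python3 look.py w4.png
```

```text
[ 0.4389 -0.2099  0.047 ] [[0.461, 0.888, 0.006], [0.888, -0.461, 0.002], [0.004, 0.005, -1.0]]
[260. 216.] 21940 rim z world 0.0809 rect tool mm [15.7  0.7] [ 61.8 114.4] 89.9 x/y range [[-38.6, -29.9], [72.8, 31.2]] h-pct [0.    0.001 0.002]
```

>>> move_arm(
  plan=[
    [[0,0,-0.1,0,0,0,0],[0,0,-0.15,0,0,0,0],[0,0,-0.2,0,0,0,0],[0,0,-0.25,0,0,0,0],[0,0,-0.3,0,0,0,0],[0,0,-0.3,0,0,0,0],[0,0,-0.3,0,0,0,0],[0,0,-0.2,0,0,0,0],[0,0,-0.1,0,0,0,0],[0,0,0,0,0,0,0]],
  ],
)

```text
time: 13.05
tool_pos: [0.4378, -0.2104, 0.2764]
tool_rot: [0.002, 0.855, 0.519, 0.004]
contact_force: [0.2, -0.4, 0.4]
gripper_width: 0.997
grasp_force: 0.0
```

```bash
python3 look.py w5.png
python3 - <<'E'
from h import *
f=dict(np.load("last_wrist.npz"));P=cloud(f);z=P[...,2];p,r=cur()
hsv=cv2.cvtColor(f["pixels"],cv2.COLOR_BGR2HSV);m=cv2.inRange(hsv,(8,90,70),(25,255,255))>0
for lo,hi in((.072,.09),(.036,.05)):
    t=P[m&(z>lo)&(z<hi)]; rc=cv2.minAreaRect(t[:,:2].astype(np.float32)*1000);print(lo,len(t),np.round(rc[0],1),np.round(rc[1],1),round(rc[2],1),np.percentile(t[:,2],[5,50,95]).round(4))
    u=np.array([.460,.888]);v=np.array([.888,-.46]);q=(t[:,:2]-[.4275,-.2335])*1000;print("base frame -x range",np.percentile(q@u,[.5,99.5]).round(1),"y",np.percentile(q@v,[.5,99.5]).round(1))
    # tilt
c=np.linalg.lstsq(np.c_[t[:,:2],np.ones(len(t))],t[:,2],rcond=None)[0];print(c)
E
```

```text
[ 0.4374 -0.2101  0.275 ] [[0.461, 0.888, 0.006], [0.888, -0.461, 0.002], [0.004, 0.005, -1.0]]
[258. 159.] 6165 rim z world 0.081 rect tool mm [-3.   0.7] [ 61.2 148.5] 89.9 x/y range [[-76.9, -29.7], [71.2, 31.3]] h-pct [-0.23  -0.228 -0.226]
0.072 969 [ 438.1 -212.5] [149.3  61.2] 62.8 [0.0744 0.08   0.0814]
base frame -x range [-50.7  98.2] y [-30.7  30.2]
0.036 3664 [ 432.3 -225.2] [168.5  59.5] 62.6 [0.0464 0.0483 0.0495]
base frame -x range [-73.7  93.8] y [-27.3  26.7]
[0.00531415 0.00841645 0.04756863]
```

View pics/w5.png

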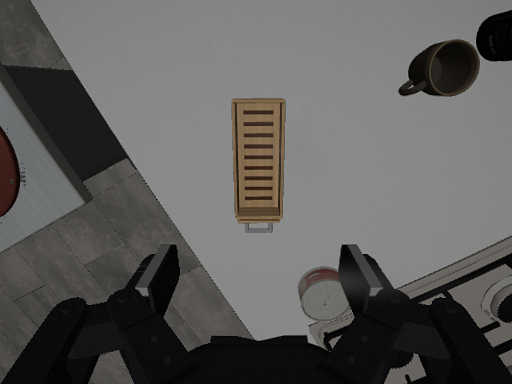

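Tray a is seated, shifted 24 mm away from the pull. In the view it spans (233,98) to (284,222), with the pull below it at (259,228). Next is tray b.

Run:
```python
from h import *
n=np.array([-.275,-.4145,.867]);w=np.array([.48,.721,.498]);Q=Rz(-n,w)
o=np.array([.5062,.2478,.1280])
plan([(o+.11*n,Q,17,0),(o+.06*n,Q,3,0)])
```

```text
[[0.19, -0.08, 0.03, -0.16, 0.15, -0.56, 0], [0.19, -0.06, 0.03, -0.16, 0.15, -0.56, 0], [0.2, -0.05, 0.03, -0.16, 0.15, -0.56, 0], [0.2, -0.03, 0.03, -0.16, 0.15, -0.56, 0], [0.2, -0.01, 0.04, -0.16, 0.15, -0.56, 0], [0.2, 0.0, 0.04, -0.16, 0.15, -0.56, 0], [0.2, 0.02, 0.05, -0.16, 0.15, -0.56, 0], [0.19, 0.03, 0.05, -0.16, 0.15, -0.56, 0], [0.19, 0.05, 0.06, -0.17, 0.15, -0.56, 0], [0.18, 0.06, 0.06, -0.16, 0.15, -0.56, 0]]
[[0.18, 0.08, 0.07, -0.16, 0.15, -0.56, 0], [0.17, 0.09, 0.08, -0.17, 0.15, -0.56, 0], [0.16, 0.1, 0.08, -0.16, 0.14, -0.56, 0], [0.15, 0.11, 0.09, -0.17, 0.15, -0.56, 0], [0.13, 0.12, 0.09, -0.16, 0.14, -0.56, 0], [0.12, 0.13, 0.1, -0.17, 0.15, -0.56, 0], [0.11, 0.13, 0.11, -0.16, 0.14, -0.56, 0], [0.0, 0.0, 0.14, 0.0, 0.0, 0.0, 0], [0.0, 0.0, 0.14, 0.0, 0.0, 0.0, 0], [0.0, 0.0, 0.14, 0.0, 0.0, 0.0, 0]]
end [0.4898 0.2226 0.1793] [[-0.833, 0.48, 0.275], [0.554, 0.722, 0.414], [0.0, 0.497, -0.868]]
```

>>> move_arm(
  plan=[
    [[0.19,-0.08,0.03,-0.16,0.15,-0.56,0],[0.19,-0.06,0.03,-0.16,0.15,-0.56,0],[0.2,-0.05,0.03,-0.16,0.15,-0.56,0],[0.2,-0.03,0.03,-0.16,0.15,-0.56,0],[0.2,-0.01,0.04,-0.16,0.15,-0.56,0],[0.2,0,0.04,-0.16,0.15,-0.56,0],[0.2,0.02,0.05,-0.16,0.15,-0.56,0],[0.19,0.03,0.05,-0.16,0.15,-0.56,0],[0.19,0.05,0.06,-0.17,0.15,-0.56,0],[0.18,0.06,0.06,-0.16,0.15,-0.56,0]],
  ],
)

```text
time: 14.35
tool_pos: [0.4587, 0.0329, 0.2432]
tool_rot: [0.044, 0.557, 0.815, 0.156]
contact_force: [0.1, 0.1, -1.1]
gripper_width: 0.996
grasp_force: 0.0
```

>>> move_arm(
  plan=[
    [[0.18,0.08,0.07,-0.16,0.15,-0.56,0],[0.17,0.09,0.08,-0.17,0.15,-0.56,0],[0.16,0.1,0.08,-0.16,0.14,-0.56,0],[0.15,0.11,0.09,-0.17,0.15,-0.56,0],[0.13,0.12,0.09,-0.16,0.14,-0.56,0],[0.12,0.13,0.1,-0.17,0.15,-0.56,0],[0.11,0.13,0.11,-0.16,0.14,-0.56,0],[0,0,0.14,0,0,0,0],[0,0,0.14,0,0,0,0],[0,0,0,0,0,0,0]],
  ],
)

```text
time: 15.6
tool_pos: [0.4835, 0.2157, 0.1906]
tool_rot: [0.071, 0.28, 0.925, 0.245]
contact_force: [0.5, -0.2, 0.3]
gripper_width: 0.999
grasp_force: 0.0
```

```bash
python3 look.py w6.png
python3 - <<'E'
from h import *
n=np.array([-.275,-.4145,.867]);w=np.array([.48,.721,.498]);Q=Rz(-n,w)
o=np.array([.5062,.2478,.1280])
plan([(o+.06*n,Q,3,0),(o+.003*n,Q,7,0)])
E
```

```text
[0.4842 0.2155 0.192 ] [[-0.833, 0.482, 0.272], [0.553, 0.723, 0.414], [0.003, 0.495, -0.869]]
[262. 203.] 14751 rim z world 0.1539 rect tool mm [-0.9  2.3] [ 61.6 150.3] 89.7 x/y range [[-74.4, -28.4], [74.0, 32.9]] h-pct [-0.072 -0.071 -0.07 ]
[[0.0, 0.01, 0.04, -0.01, -0.01, 0.0, 0], [0.0, 0.0, 0.04, 0.0, 0.0, 0.0, 0], [0.0, 0.01, 0.04, -0.01, -0.01, 0.0, 0], [0.0, 0.0, 0.07, 0.0, 0.0, 0.0, 0], [0.0, 0.0, 0.07, 0.0, 0.0, 0.0, 0], [0.0, 0.0, 0.07, 0.0, 0.0, 0.0, 0], [0.0, 0.0, 0.07, 0.0, 0.0, 0.0, 0], [0.0, 0.0, 0.07, 0.0, 0.0, 0.0, 0], [0.0, 0.0, 0.06, 0.0, 0.0, 0.0, 0], [0.0, 0.0, 0.07, 0.0, 0.0, 0.0, 0]]
end [0.5052 0.2471 0.1308] [[-0.832, 0.481, 0.276], [0.554, 0.722, 0.415], [0.001, 0.498, -0.867]]
```

>>> move_arm(
  plan=[
    [[0,0.01,0.04,-0.01,-0.01,0,0],[0,0,0.04,0,0,0,0],[0,0.01,0.04,-0.01,-0.01,0,0],[0,0,0.07,0,0,0,0],[0,0,0.07,0,0,0,0],[0,0,0.07,0,0,0,0],[0,0,0.07,0,0,0,0],[0,0,0.07,0,0,0,0],[0,0,0.06,0,0,0,0],[0,0,0.06,0,0,0,0]],
  ],
)

```text
time: 16.9
tool_pos: [0.5064, 0.2468, 0.1335]
tool_rot: [0.076, 0.28, 0.925, 0.247]
contact_force: [0.2, -0.0, 0.4]
gripper_width: 1.001
grasp_force: 0.0
```

>>> move_arm(
  plan=[
    [[0,0,0,0,0,0,0.3],[0,0,0,0,0,0,0.6],[0,0,0,0,0,0,1],[0,0,0,0,0,0,1],[0,0,0,0,0,0,1],[0,0,0,0,0,0,1],[0,0,0,0,0,0,1],[0,0,-0.1,0,0,0,1],[0,0,-0.15,0,0,0,1],[0,0,-0.2,0,0,0,1]],
  ],
)

```text
time: 18.15
tool_pos: [0.4899, 0.2239, 0.1801]
tool_rot: [0.075, 0.28, 0.925, 0.247]
contact_force: [0.8, 0.3, -3.1]
gripper_width: 0.717
grasp_force: 66.3
```

Run:
```python
from h import *
p,r=cur();n=-r.as_matrix()[:,2];print(p);D=down(np.radians(-27.4))
plan([(p+.07*n,r,2,1),([.4275,-.2325,.18],D,17,1),([.4275,-.2325,.17],D,1,1)])
```

```text
[0.48991088 0.2238859  0.18013907]
[[0.0, 0.0, -0.29, 0.0, 0.0, 0.0, 1], [0.0, 0.0, -0.29, 0.0, 0.0, 0.0, 1], [-0.1, -0.18, -0.07, 0.17, -0.15, 0.56, 1], [-0.11, -0.17, -0.06, 0.17, -0.15, 0.56, 1], [-0.13, -0.16, -0.05, 0.17, -0.15, 0.56, 1], [-0.14, -0.15, -0.05, 0.17, -0.15, 0.56, 1], [-0.16, -0.14, -0.04, 0.17, -0.15, 0.56, 1], [-0.17, -0.12, -0.03, 0.17, -0.15, 0.56, 1], [-0.18, -0.11, -0.03, 0.17, -0.15, 0.56, 1], [-0.19, -0.1, -0.02, 0.17, -0.15, 0.56, 1]]
[[-0.2, -0.08, -0.01, 0.16, -0.15, 0.56, 1], [-0.2, -0.06, 0.0, 0.17, -0.15, 0.56, 1], [-0.21, -0.05, 0.0, 0.16, -0.15, 0.56, 1], [-0.21, -0.03, 0.01, 0.17, -0.15, 0.56, 1], [-0.21, -0.01, 0.01, 0.17, -0.14, 0.56, 1], [-0.21, 0.01, 0.02, 0.16, -0.15, 0.56, 1], [-0.21, 0.02, 0.02, 0.17, -0.14, 0.55, 1], [-0.21, 0.04, 0.02, 0.16, -0.15, 0.56, 1], [-0.2, 0.06, 0.02, 0.17, -0.14, 0.55, 1], [0.0, 0.0, 0.09, 0.0, 0.0, 0.0, 1]]
end [ 0.4273 -0.2327  0.1697] [[0.46, 0.888, -0.0], [0.888, -0.46, 0.0], [0.0, -0.001, -1.0]]
```

>>> move_arm(
  plan=[
    [[0,0,-0.29,0,0,0,1],[0,0,-0.29,0,0,0,1],[-0.1,-0.18,-0.07,0.17,-0.15,0.56,1],[-0.11,-0.17,-0.06,0.17,-0.15,0.56,1],[-0.13,-0.16,-0.05,0.17,-0.15,0.56,1],[-0.14,-0.15,-0.05,0.17,-0.15,0.56,1],[-0.16,-0.14,-0.04,0.17,-0.15,0.56,1],[-0.17,-0.12,-0.03,0.17,-0.15,0.56,1],[-0.18,-0.11,-0.03,0.17,-0.15,0.56,1],[-0.19,-0.1,-0.02,0.17,-0.15,0.56,1]],
  ],
)

```text
time: 19.4
tool_pos: [0.4502, -0.0072, 0.2128]
tool_rot: [0.043, 0.596, 0.79, 0.139]
contact_force: [1.4, -0.2, -3.5]
gripper_width: 0.713
grasp_force: 66.4
```

>>> move_arm(
  plan=[
    [[-0.2,-0.08,-0.01,0.16,-0.15,0.56,1],[-0.2,-0.06,0,0.17,-0.15,0.56,1],[-0.21,-0.05,0,0.16,-0.15,0.56,1],[-0.21,-0.03,0.01,0.17,-0.15,0.56,1],[-0.21,-0.01,0.01,0.17,-0.14,0.56,1],[-0.21,0.01,0.02,0.16,-0.15,0.56,1],[-0.21,0.02,0.02,0.17,-0.14,0.55,1],[-0.21,0.04,0.02,0.16,-0.15,0.56,1],[-0.2,0.06,0.02,0.17,-0.14,0.55,1],[0,0,0,0,0,0,1]],
  ],
)

```text
time: 20.65
tool_pos: [0.428, -0.233, 0.1804]
tool_rot: [-0.0, 0.855, 0.519, 0.001]
contact_force: [-0.5, 0.4, -2.9]
gripper_width: 0.716
grasp_force: 66.4
```

```bash
python3 look.py w7.png
```

```text
[ 0.428  -0.2322  0.1804] [[0.461, 0.888, 0.002], [0.888, -0.461, 0.002], [0.003, 0.001, -1.0]]
[261. 202.] 25862 rim z world 0.2113 rect tool mm [14.6  0.4] [ 62.4 118.3] 90.0 x/y range [[-42.6, -29.9], [73.6, 31.3]] h-pct [-0.133 -0.1   -0.002]
```

>>> move_arm(
  plan=[
    [[0,0,0.1,0,0,0,1],[0,0,0.14,0,0,0,1],[0,0,0.14,0,0,0,1],[0,0,0.12,0,0,0,1],[0,0,0.1,0,0,0,1],[0,0,0.07,0,0,0,1],[0,0,0.04,0,0,0,1],[0,0,0.02,0,0,0,1],[0,0,0,0,0,0,1],[0,0,0,0,0,0,1]],
  ],
)

```text
time: 21.95
tool_pos: [0.4288, -0.2324, 0.0935]
tool_rot: [0.001, 0.854, 0.52, 0.001]
contact_force: [-0.1, 0.7, -3.8]
gripper_width: 0.714
grasp_force: 66.5
```

```bash
python3 look.py w8.png; python3 -c "
from h import *
print(manip.state()['contact_force'])"
```

```text
[ 0.4287 -0.2324  0.0935] [[0.46, 0.888, 0.003], [0.888, -0.46, 0.0], [0.002, 0.002, -1.0]]
[260. 193.] 27427 rim z world 0.1244 rect tool mm [15.1  0.3] [118.8  62.1] 0.3 x/y range [[-41.8, -30.3], [74.3, 30.8]] h-pct [-0.046 -0.04  -0.002]
[ 0.75194705 -0.98736714 -3.69444078]
```

>>> move_arm(
  plan=[
    [[0,0,0.02,0,0,0,1],[0,0,0.02,0,0,0,1],[0,0,0.02,0,0,0,1],[0,0,0.01,0,0,0,1],[0,0,0,0,0,0,1],[0,0,0,0,0,0,0.5],[0,0,0,0,0,0,0.1],[0,0,0,0,0,0,0],[0,0,0,0,0,0,0],[0,0,0,0,0,0,0]],
  ],
)

```text
time: 23.25
tool_pos: [0.4285, -0.2322, 0.0845]
tool_rot: [0.0, 0.854, 0.52, 0.001]
contact_force: [-0.5, 0.7, -0.8]
gripper_width: 0.998
grasp_force: 0.0
```

>>> move_arm(
  plan=[
    [[0,0,-0.1,0,0,0,0],[0,0,-0.15,0,0,0,0],[0,0,-0.2,0,0,0,0],[0,0,-0.25,0,0,0,0],[0,0,-0.3,0,0,0,0],[0,0,-0.3,0,0,0,0],[0,0,-0.3,0,0,0,0],[0,0,-0.2,0,0,0,0],[0,0,-0.1,0,0,0,0],[0,0,0,0,0,0,0]],
  ],
)

```text
time: 24.5
tool_pos: [0.4282, -0.2326, 0.314]
tool_rot: [0.001, 0.854, 0.52, 0.002]
contact_force: [-1.1, -0.2, -0.2]
gripper_width: 1.0
grasp_force: 0.0
```

```bash
python3 look.py w9.png
python3 - <<'E'
from h import *
f=dict(np.load("last_wrist.npz"));P=cloud(f);z=P[...,2]
hsv=cv2.cvtColor(f["pixels"],cv2.COLOR_BGR2HSV);m=cv2.inRange(hsv,(8,90,70),(25,255,255))>0
u=np.array([.460,.888]);v=np.array([.888,-.46])
for lo,hi in((.11,.125),(.072,.082)):
    t=P[m&(z>lo)&(z<hi)]; q=(t[:,:2]-[.4275,-.2335])*1000
    print(lo,len(t),"-x range",np.percentile(q@u,[.5,99.5]).round(1),"y",np.percentile(q@v,[.5,99.5]).round(1),np.percentile(t[:,2],[5,50,95]).round(4))
    print(np.linalg.lstsq(np.c_[t[:,:2],np.ones(len(t))],t[:,2],rcond=None)[0][:2])
E
```

```text
[ 0.4279 -0.2323  0.3126] [[0.46, 0.888, 0.002], [0.888, -0.46, 0.001], [0.002, 0.002, -1.0]]
[258. 146.] 6885 rim z world 0.117 rect tool mm [-0.9  0.9] [ 61.1 148.4] 90.0 x/y range [[-74.7, -29.5], [73.3, 31.3]] h-pct [-0.265 -0.234 -0.228]
0.11 966 -x range [-73.2  74.9] y [-29.4  31.5] [0.1141 0.1161 0.1174]
[0.00107606 0.00380138]
0.072 223 -x range [-51.6  98. ] y [-30.5  29.6] [0.0788 0.0802 0.0815]
[-0.00347955 -0.00847153]
```

View pics/w9.png

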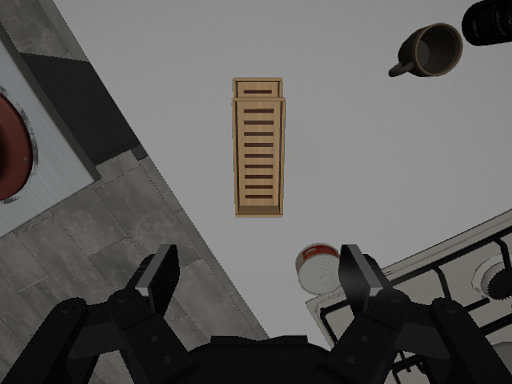

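The view shows the upper tray at (258,156) over the base. The lower tray sticks out at the far end (258,88), about 23–24 mm. Rim heights of 116 and 80 mm mean both are seated level, and the arm is clear, so I hand in.

```bash
python3 -c "
from plant import manip
print(manip.job_done())"
```

```text
the job is handed in; nothing more can be done
None
```

Job handed in: tray_a is seated about 24 mm away from the pull, and tray_b is seated on it about 24 mm back, over the base. The last wrist view measured both level and in line, at about 24.5 s of the 54 s; the hand-in returned no verdict.

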